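# Hang the long gauge on the stand hook and prove it with a tug

### The job

Take the longer of the two steel gauges out of the rack and hang it by its eye in the dip of the hook on the stand. Before you let go, tug it down gently, with about 10 N for about half a second, to be sure that the hook holds it; then release it so that it hangs there by itself. Leave the shorter gauge standing in its slot.

Things in the scene. Friction and masses are not known exactly. Their poses are not given: they have to be found in the camera images.
- long_gauge_grip (a point): Middle of the grip tab (24 wide, 10 thick, 66 mm high) at the top of the longer gauge: a flat bare-steel gauge 198 mm tall, 8 mm thick, about 0.3 kg, upright in either slot of the rack. From below: blade 46 wide and 70 mm high, open eye, tab. This point is 169 mm above its lower end. z up along the gauge, x through its thickness, y along its width; front and back are alike.
- long_gauge_eye (a point): Top inside edge of the longer gauge's pear-shaped eye, where a hook bears: 45 mm straight below the middle of its tab. The eye is open right through along x, 54 mm high, 30 mm wide inside in its lower half and narrowing to about 8 mm of flat at the top. Axes as the gauge's tab.
- short_gauge_grip (a point): Middle of the grip tab of the shorter gauge, 139 mm above its lower end; same shape but with a blade only 40 mm high, so that its tab stands 30 mm lower. It stands in the other slot and stays there.
- gauge_rack: Fixed aluminium rack, 84 x 184 mm, 46 mm high, origin at the centre of its underside, x across it, y along it. Two slots 85 mm apart along y, each 11 x 50 mm wide and 36 mm deep; a gauge is drawn straight up out of them. Behind rack and stand (x over 0.62 m) rise a signal tower (y about 0.1 m, over 0.3 m high) and a bowl feeder on the right: carry in front of them.
- hook_stand: Fixed stand: grey base plate 110 x 90 x 14 mm, 16 mm steel column 188 mm high standing 30 mm to +x of this origin (which is on the bench, z up), and a dark collar clamped on the column that carries a hook pointing to the stand's -x, roughly to the robot. It does not give under forces below 60 N.
- seat_nominal (a point): Nominal centre line of the hook's 8 mm round bar at the middle of its dip (flat for 12 mm along x), 160 mm above the bench, axes as the stand. The collar is set by hand: the true bar lies up to 8 mm higher or lower (not reported). Towards its end (-x) the bar drops 10 mm into the dip, then rises 12 mm to its end, 15 mm to -x of this point. An eye bears on the bar's top, 4 mm above its centre.

How it is judged (in metres and radians):
On the way, in this order (a step that is already met when the one before it is completed fails the run):
1. the longer gauge has been drawn up out of the rack by the gripper (z of long_gauge_grip in the frame of gauge_rack above 0.219 m and contact force between long_gauge and the fingers above 1 N), for 0.1 s.
2. with its eye in the dip of the hook and still in the grip, the longer gauge is pulled down on the hook with more than 7 N (its weight included) for 0.3 s (contact force between long_gauge and hook_stand above 7 N and contact force between long_gauge and the fingers above 1 N and x of long_gauge_eye in the frame of seat_nominal between -0.01 and 0.01 m and y of long_gauge_eye in the frame of seat_nominal between -0.009 and 0.009 m and z of long_gauge_eye in the frame of seat_nominal between -0.008 and 0.019 m), for 0.3 s.
At the end, for the whole second after the job is handed in: The longer gauge hangs by its eye in the dip of the hook (eye within 10 mm of the dip's middle along the hook and 9 mm across it), its weight on the hook, within 0.25 rad of upright, practically at rest (under 0.05 m/s) and released; the shorter gauge is within 20 mm of where it stood (contact force between long_gauge and hook_stand above 1.5 N and x of long_gauge_eye in the frame of seat_nominal between -0.01 and 0.01 m and y of long_gauge_eye in the frame of seat_nominal between -0.009 and 0.009 m and z of long_gauge_eye in the frame of seat_nominal between -0.008 and 0.019 m and angle between long_gauge_grip's own z axis and vertical below 0.25 rad and linear speed of long_gauge below 0.05 m/s and distance of short_gauge_grip from where it was at the start of the episode below 0.02 m); the robot touches nothing.
It fails at once if the longer gauge bears on the stand or hook with more than 25 N (contact force between long_gauge and hook_stand above 25 N).
It fails at once if the shorter gauge is moved by more than 20 mm (distance of short_gauge_grip from where it was at the start of the episode above 0.02 m).
It also fails if it takes over 58 s, if anything falls off the work surface, if the arm or the gripper's body presses on something with over 40 N, if the wrist force passes 120 N, or if a joint passes its speed limit or range.

### The arm

A 6-joint arm with a two-finger parallel gripper is mounted at the origin on a cart in front of the work surface, level with it; the furniture and walls round the work are solid. World frame = base frame: x ahead of the robot, y to its left, z up, the work surface at z = 0. Lengths are in m, angles in degrees, forces in N, time in s.
With the tool pointing down it reaches from about 0.4 to 0.825 m from the base axis. Payload 7 kg.
Tool frame: the origin (TCP) lies at the very end of the fingers, on their centre line; the grasp point (between the pads) lies 19 mm behind it (ctrl.grip_point_offset is the distance from the TCP to the grasp point, in m); x points along the fingers, z is the direction in which the jaws open and shut, and the axes are right-handed (so a half turn about x gives the same grasp; the last joint's range is limited). The gripper opens to 88 mm and grips with 3 to 60 N. Pads are 19 mm wide; open, the fingers measure 130 mm over their backs; the gripper's body (78 mm by 193 mm) begins 47 mm behind the grasp point.
Start: joints at [93.742, 20.546, 0.682, 0, -70.136, -16.507], TCP at [0.149, 0.658, 0.204] pointing down, gripper open.
Joint ranges: [-176.03, 176.03], [-82.01, 121.73], [-58.28, 71.71], [-173.87, 95.51], [-174.79, -0.11], [-173.66, 173.66]. Speed limits (degrees/s): [136.94, 136.94, 172.46, 180, 180, 180].

### API

Orientations are given as [roll, pitch, yaw] about the fixed x, y, z axes, in that order (R = Rz(yaw) Ry(pitch) Rx(roll)).
In Python, from plant import get_obs, snapshot, calibration, close_job, ctrl gives the robot as it stands.
- The arm moves only by the tool move_arm, never from a script. Its argument "commands" is a list that holds one entry, the list of rows, each a list of 4 numbers: the shift along the tool's x, y, z in cm, then the turn about the tool's x in rad. In form: [[[dx, dy, dz, spin], ...]]. A call has 1 to 8 rows; each row shifts and turns the commanded pose from where the row before left it, along the tool's axes as they then stand; what a row does not reach is not made up. A row lasts 1/10 s, in which the tool goes at most 50 mm and 8.59 degrees, less where a joint would pass 70% of its speed; a pose out of reach is approached as far as the arm can. A call with a gripper value outside its range is refused whole. "jaw" is the finger opening in cm, from 0 to 8.76, set as the call begins (left out, the last holds). The fingers move at their own pace and stop on an object; the grip force is fixed at half the most. Time passes only in rows, so rows that do not move let the fingers close. It gives the time, the measured TCP pose, the force and the opening at its end, in the units of the state.
- get_obs(): the state, without advancing time (a new reading comes with each control period).
- snapshot(name): name is "side" or "top" or "wrist"; returns (picture, depth): 480x640x3 uint8, red, green, blue; 480x640 float32, m along the optical axis (not along the pixel's ray), 0 where there is no reading.
- calibration(name): a dict with "mtx" (3x3 intrinsics, pixels), "k1" (the pictures are not rectified: a ray, as slopes to the right and down, at radius r is drawn at 1 + k1 r^2 times it, then the intrinsics apply), "T" (4x4, takes a point from camera to world coordinates); the wrist camera has in their place "tool_from_camera" (4x4, takes a point from camera to tool coordinates, whose origin is the TCP and whose axes are the tool frame's). Camera axes: x right, y up, looking along -z (the intrinsics and any distortion apply to the point x, -y, -z); pixel columns grow to the right and rows downward; lengths in m; the calibration is good to about 2 mm. A picture is of the moment at which its call begins: read the wrist's pose just before it. calibration takes no time and is no camera call.
- close_job(): hands the job in, once; it reports no verdict.
The state is a dict: "clock": time; "joint_pos": joint angles; "qvel": joint speeds; "tau": joint torques, N m; "tool_pos": TCP position; "orientation": TCP orientation; "force": force on the tool from outside, world axes, zero at the start; "moment": the same for the moment, N m; "opening": finger opening in m.
Only numpy, scipy, OpenCV 4.12 (cv2) and the standard library are available. Lean on these libraries where they do the work, as an engineer would, in place of code of your own. Each camera call takes 0.05 s, during which the arm holds its last target. There are 200 camera calls.

## Working session

There is one attempt and no reset: what is moved stays moved. The work goes in short steps, Python scripts to look and compute and a tool call to move; the robot and the scene stay as the last step left them, time stands still between calls to the robot, and variables do not carry over. Pictures are saved under pics/ and viewed, about 8 in all and at most 12, crops included, and the job is handed in when it is done.

Besides the shell and the picture viewer there is one more tool, called as name(argument=value, ...), one argument or row to a line, values as JSON. move_arm: Moves the arm, as the interface text tells. Its arguments: {"type":"object","properties":{"commands":{"type":"array"},"jaw":{"type":"number"}},"required":["commands"]}

```bash
mkdir -p pics; cat > h.py <<'E'
import numpy as np, cv2
from plant import get_obs, snapshot, calibration, close_job, ctrl
from scipy.spatial.transform import Rotation as R
def toolT():
    o=get_obs(); T=np.eye(4); T[:3,:3]=R.from_euler('xyz',np.array(o['orientation']),degrees=True).as_matrix(); T[:3,3]=o['tool_pos']; return T
def camT(n,c): return c['T'] if n!='wrist' else toolT()@np.array(c['tool_from_camera'])
def cloud(d,c,T):
    K=np.array(c['mtx']); v,u=np.mgrid[0:480,0:640]
    p=np.stack([(u-K[0,2])/K[0,0],(v-K[1,2])/K[1,1]],-1); s=p.copy()
    for _ in range(8): s=p/(1+c['k1']*(s**2).sum(-1,keepdims=True))
    P=np.stack([s[...,0]*d,-s[...,1]*d,-d],-1); T=np.array(T)
    return P@T[:3,:3].T+T[:3,3]
def shot(n,f):
    c=calibration(n); T=camT(n,c); im,d=snapshot(n); cv2.imwrite(f'pics/{f}.png',im[...,::-1])
    P=cloud(d,c,T); P[d==0]=np.nan; np.save(f'pics/{f}.npy',P); return im,d,P,c,T
E
python3 - <<'E'
from h import *
print(get_obs())
for n in ['side','top','wrist']:
    im,d,P,c,T=shot(n,n+'0'); print(n,np.round(T,3).tolist(),c['k1'],np.round(c['mtx'],1).tolist(),(d>0).mean())
a=[cv2.imread(f'pics/{n}0.png') for n in ['side','top']]
cv2.imwrite('pics/a.png',cv2.resize(np.vstack(a),None,fx=.62,fy=.62))
E
```

```text
{'clock': 0.0, 'joint_pos': array([ 9.37392897e+01,  2.05920639e+01,  6.33579296e-01, -1.94525435e-02,
       -7.01368616e+01, -1.65052842e+01]), 'qvel': array([ 0.028858  ,  0.03562996, -0.1019221 ,  0.09479084, -0.07772809,
       -0.08179713]), 'tau': array([-9.23497246e-04, -5.82717991e+01,  2.93057799e+01,  6.99729323e+00,
        7.03147991e-03, -1.64432313e-04]), 'tool_pos': array([0.14909125, 0.657781  , 0.20311626]), 'orientation': array([  5.64976468,  89.90291542, -97.12285451]), 'force': array([-0.49192254, -0.26183448,  0.22447531]), 'moment': array([ 0.01359762, -0.04594724,  0.02396988]), 'opening': 0.08775969862861259}
side [[-0.989, 0.09, -0.114, 0.402], [-0.145, -0.549, 0.823, 0.691], [0.011, 0.831, 0.556, 0.582], [0.0, 0.0, 0.0, 1.0]] -0.024311063625898643 [[520.8, 0.0, 321.6], [0.0, 520.8, 233.7], [0.0, 0.0, 1.0]] 0.9961165364583333
top [[-0.014, 0.993, -0.12, 0.361], [-1.0, -0.016, -0.008, -0.017], [-0.01, 0.12, 0.993, 1.239], [0.0, 0.0, 0.0, 1.0]] -0.1664873703308037 [[605.8, 0.0, 316.9], [0.0, 605.8, 241.5], [0.0, 0.0, 1.0]] 0.9960221354166666
wrist [[-0.221, 0.94, 0.261, 0.219], [-0.975, -0.213, -0.058, 0.642], [0.001, -0.268, 0.963, 0.384], [0.0, 0.0, 0.0, 1.0]] 0.021825867062746473 [[383.4, 0.0, 319.8], [0.0, 383.4, 244.4], [0.0, 0.0, 1.0]] 0.9960872395833333
```

View pics/side0.png

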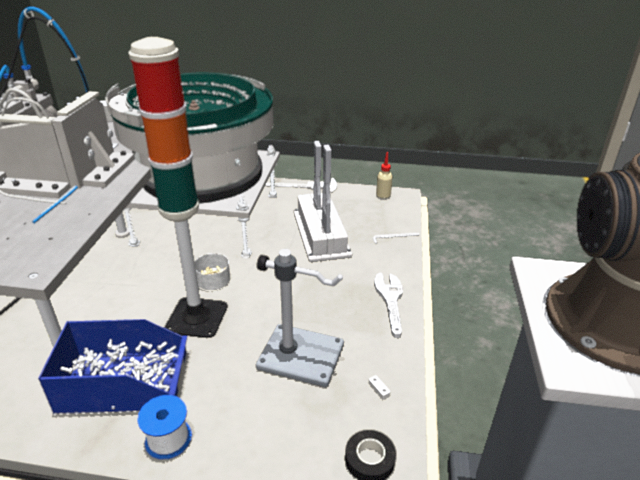

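View pics/top0.png

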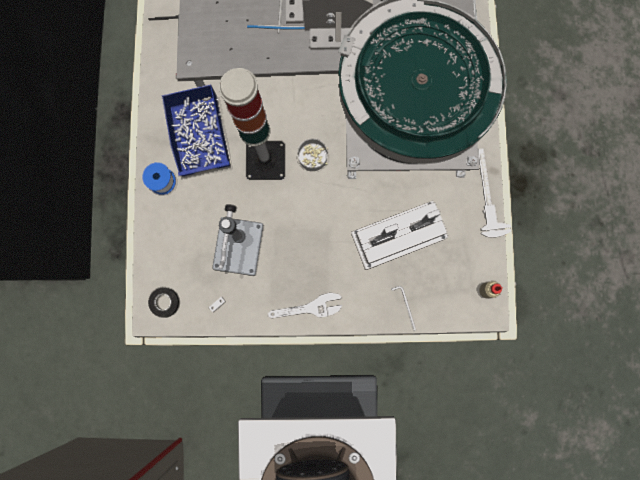

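The side view shows the hook stand (collar about 285,265; hook tip about 340,280), the rack (320,225) and the gauge tabs (318,145) and (327,150). The top view shows the rack (400,235), the gauges (383,237) and (425,222), and the stand (238,245).

```bash
python3 - <<'E'
from h import *
def rep(n,P): 
    print(n,len(P),'mean',np.round(P.mean(0),4)); return P
P=np.load('pics/top0.npy'); im=cv2.imread('pics/top0.png')
def reg(P,u0,u1,v0,v1,z0,z1):
    Q=P[v0:v1,u0:u1].reshape(-1,3); return Q[(Q[:,2]>z0)&(Q[:,2]<z1)]
def rect(Q):
    (c,s,a)=cv2.minAreaRect((Q[:,:2]*1000).astype(np.float32)); print('  rect',np.round(c,1),np.round(s,1),round(a,1), 'zmed',np.median(Q[:,2]).round(4), 'zmax', np.percentile(Q[:,2],99).round(4))
Q=rep('rack top',reg(P,345,455,195,275,.035,.056));rect(Q)
Q=rep('gauges',reg(P,345,455,195,275,.08,.3))
l=Q[:,1]>(Q[:,1].min()+Q[:,1].max())/2
rect(Q[l]);rect(Q[~l])
Q=rep('base',reg(P,205,270,200,280,.009,.022));rect(Q)
Q=rep('collar/hook',reg(P,205,270,200,280,.1,.25));rect(Q)
Q=rep('columntop',reg(P,205,270,200,280,.18,.2));rect(Q)
S=np.load('pics/side0.npy')
for nm,b in [('g1',(312,322,140,195)),('g2',(323,333,145,230))]:
    Q=S[b[2]:b[3],b[0]:b[1]].reshape(-1,3); Q=Q[(Q[:,0]<.7)&(Q[:,2]>.06)&(Q[:,2]<.25)]; rep(nm,Q);print(np.percentile(Q,[2,50,98],axis=0).round(3).tolist())
Q=S[240:300,250:350].reshape(-1,3);Q=Q[(Q[:,2]>.12)&(Q[:,2]<.25)];print(np.round(Q[::60],3).tolist())
a=cv2.resize(cv2.imread('pics/side0.png')[240:390,240:360],None,fx=4,fy=4)
b=cv2.resize(cv2.imread('pics/side0.png')[130:270,280:360],None,fx=4,fy=4)
o=np.zeros((600,800,3),np.uint8);o[:600,:480]=a;o[:560,480:]=b;cv2.imwrite('pics/b.png',o)
E
```

```text
rack top 2359 mean [ 0.5197 -0.1741  0.0454]
  rect [ 522.1 -175.7] [ 67.7 170.3] 20.2 zmed 0.0455 zmax 0.0515
gauges 400 mean [ 0.5185 -0.169   0.1551]
  rect [ 507.2 -135.9] [10.8 44.8] 17.2 zmed 0.1791 zmax 0.2111
  rect [ 536.4 -215. ] [10.7 41.1] 19.6 zmed 0.1594 zmax 0.1812
base 1753 mean [0.4973 0.151  0.0139]
  rect [503.9 156.4] [ 89.4 110.6] 81.2 zmed 0.0138 zmax 0.0204
collar/hook 531 mean [0.5153 0.1522 0.1697]
  rect [503.6 152.7] [ 28.9 115.7] 88.1 zmed 0.1706 zmax 0.1901
columntop 70 mean [0.5235 0.1517 0.187 ]
  rect [523.8 151.8] [16.  14.6] 18.5 zmed 0.1873 zmax 0.1922
g1 363 mean [ 0.5378 -0.2091  0.1266]
[[0.53, -0.232, 0.064], [0.537, -0.206, 0.129], [0.548, -0.195, 0.177]]
g2 607 mean [ 0.5078 -0.1275  0.1362]
[[0.499, -0.152, 0.062], [0.507, -0.125, 0.137], [0.517, -0.112, 0.206]]
[[0.531, 0.148, 0.186], [0.525, 0.158, 0.186], [0.562, 0.151, 0.171], [0.515, 0.149, 0.174], [0.525, 0.162, 0.179], [0.554, 0.157, 0.168], [0.524, 0.163, 0.175], [0.553, 0.159, 0.165], [0.525, 0.168, 0.174], [0.561, 0.158, 0.158], [0.525, 0.169, 0.17], [0.505, 0.16, 0.163], [0.481, 0.162, 0.166], [0.519, 0.167, 0.162], [0.488, 0.164, 0.162], [0.524, 0.169, 0.158], [0.452, 0.17, 0.166], [0.472, 0.166, 0.157], [0.519, 0.158, 0.142], [0.522, 0.16, 0.139], [0.458, 0.169, 0.152], [0.519, 0.156, 0.124]]
```

View pics/b.png

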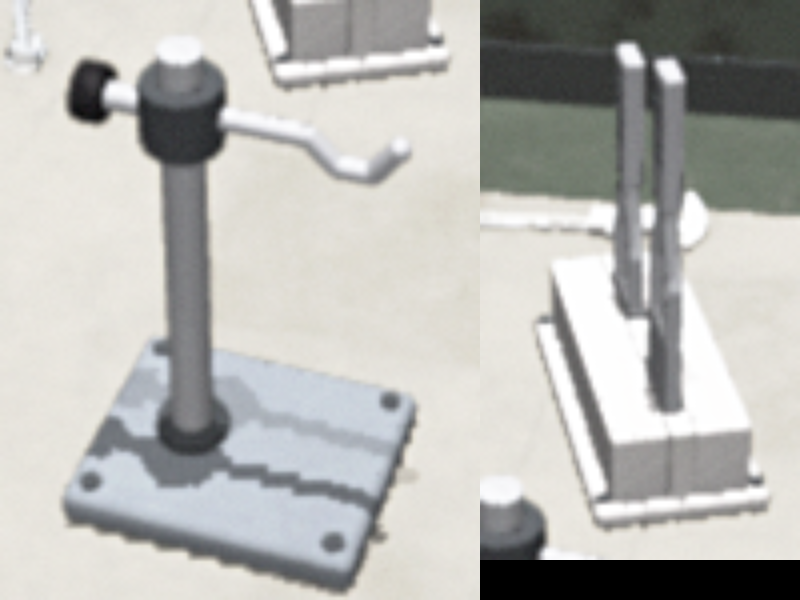

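The long gauge is the one at y≈-0.136 (top at z≈0.209), and the other's top is at 0.178. I'll move the arm first to a view of the hook.

```bash
cat >> h.py <<'E'
def go(p,yaw=None):
    T=toolT(); d=T[:3,:3].T@(np.array(p)-T[:3,3])*100; z=T[:3,2]; y=np.degrees(np.arctan2(z[1],z[0]))
    print('tool',T[:3,3].round(4),'toolz yaw',y.round(2),'x',T[:3,0].round(3),'shift cm',d.round(2))
    if yaw is not None:
        for k in (yaw,yaw+180):
            e=(k-y+180)%360-180; a=np.radians(e)*-1; 
            print('  spin rad',a.round(4),'for yaw',k,'j6',get_obs()['joint_pos'][5].round(1),' shift if spun first',(np.array([[1,0,0],[0,np.cos(a),-np.sin(a)],[0,np.sin(a),np.cos(a)]]).T@d).round(2))
E
python3 - <<'E'
from h import *
print(np.round(calibration('wrist')['tool_from_camera'],3).tolist())
print(toolT().round(3).tolist())
go([.40,.40,.36],-9)
go([.40,.17,.36],-9)
E
```

```text
[[0.001, 0.268, -0.963, -0.181], [0.001, 0.963, 0.268, 0.072], [1.0, -0.001, 0.0, 0.001], [0.0, 0.0, 0.0, 1.0]]
[[-0.0, 0.975, -0.221, 0.149], [-0.001, -0.221, -0.975, 0.658], [-1.0, 0.0, 0.001, 0.203], [0.0, 0.0, 0.0, 1.0]]
tool [0.1491 0.6579 0.2033] toolz yaw -102.77 x [-0.    -0.001 -1.   ] shift cm [-15.64  30.17  19.63]
  spin rad -1.6366 for yaw -9 j6 -16.5  shift if spun first [-15.64 -21.57  28.82]
  spin rad 1.505 for yaw 171 j6 -16.5  shift if spun first [-15.64  21.57 -28.82]
tool [0.1491 0.6579 0.2033] toolz yaw -102.77 x [-0.    -0.001 -1.   ] shift cm [-15.61  35.26  42.06]
  spin rad -1.6366 for yaw -9 j6 -16.5  shift if spun first [-15.61 -44.29  32.41]
  spin rad 1.505 for yaw 171 j6 -16.5  shift if spun first [-15.61  44.29 -32.41]
```

move_arm(
  commands=[
    [[-4,0,0,0],[-4,0,0,0],[-4,0,0,0],[-3.6,0,0,0],[0,2.8,3.4,0],[0,2.8,3.4,0],[0,2.8,3.4,0],[0,2.8,3.4,0]],
  ],
)

```text
clock: 0.95
tool_pos: [0.2288, 0.4992, 0.3598]
orientation: [-3.9, 90.0, -106.6]
force: [-0.1, 0.8, 0.3]
opening: 0.088
```

move_arm(
  commands=[
    [[0,2.8,3.4,0],[0,2.8,3.4,0],[0,2.8,3.4,0],[0,2.8,3.4,0],[0,2.8,3.4,0],[0,2.8,3.4,0],[0,2.8,3.4,0],[0,2.8,3.4,0]],
  ],
)

```text
clock: 1.75
tool_pos: [0.3869, 0.1843, 0.3602]
orientation: [166.4, 90.0, 63.7]
force: [1.6, 0.5, 0.0]
opening: 0.0877
```

move_arm(
  commands=[
    [[0,0,0,0.14],[0,0,0,0.14],[0,0,0,0.14],[0,0,0,0.14],[0,0,0,0.14],[0,0,0,0.14],[0,0,0,0.14],[0,0,0,0.14]],
  ],
)

```text
clock: 2.55
tool_pos: [0.3865, 0.186, 0.3599]
orientation: [1.9, 90.0, -165.3]
force: [0.2, -0.0, -0.5]
opening: 0.0873
```

move_arm(
  commands=[
    [[0,0,0,0.14],[0,0,0,0.14],[0,0,0,0.1],[0,0,0,0],[0,0,0,0]],
  ],
)

```text
clock: 3.05
tool_pos: [0.3866, 0.1861, 0.36]
orientation: [16.0, 90.0, -172.5]
force: [0.3, 0.3, -0.3]
opening: 0.0876
```

```bash
python3 - <<'E'
from h import *
o=get_obs();print(o['clock'],o['joint_pos'].round(1),o['force'])
go([.40,.12,.33],171)
shot('wrist','w1')
E
```

```text
3.05 [ 52.2  -7.5 -11.8  -0.  -85.7 -60.8] [ 0.30066683  0.29297182 -0.32825242]
tool [0.3866 0.1861 0.36  ] toolz yaw 171.47 x [-0. -0. -1.] shift cm [ 3.    6.33 -2.3 ]
  spin rad 0.0081 for yaw 171 j6 -60.8  shift if spun first [ 3.    6.32 -2.36]
  spin rad -3.1335 for yaw 351 j6 -60.8  shift if spun first [ 3.   -6.32  2.36]
```

View pics/w1.png

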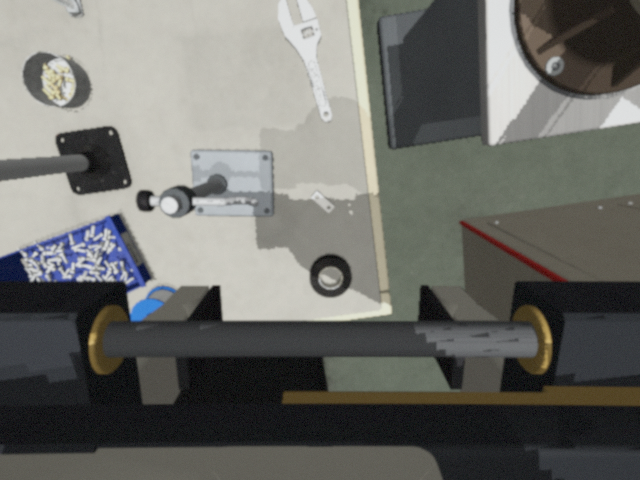

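The wrist view shows the collar at (175,202) and the hook bar from (195,201) to (258,202). I'll measure it from the depth.

```bash
python3 - <<'E'
from h import *
def hook(f):
    P=np.load(f'pics/{f}.npy').reshape(-1,3); z=P[:,2]
    B=P[(abs(P[:,0]-.5)<.1)&(abs(P[:,1]-.155)<.07)&(z>.008)&(z<.02)]
    c,s,a=cv2.minAreaRect((B[:,:2]*1000).astype(np.float32)); print(f,'base',np.round(c,1),np.round(s,1),round(a,1))
    H=P[(P[:,0]>.43)&(P[:,0]<.508)&(abs(P[:,1]-.162)<.025)&(z>.135)&(z<.19)]
    k=np.polyfit(H[:,0],H[:,1],1); print(' bar n',len(H),'yaw',np.degrees(np.arctan(k[0])).round(2),'y@.465',np.polyval(k,.465).round(4))
    for x in np.arange(.436,.508,.004):
        h=H[abs(H[:,0]-x)<.002]
        if len(h): print('  ',x.round(3),len(h),'ymid',((h[:,1].min()+h[:,1].max())/2).round(4),'zmax',np.percentile(h[:,2],90).round(4), h[:,2].min().round(4))
    C=P[(abs(P[:,0]-.53)<.03)&(abs(P[:,1]-.155)<.03)&(z>.184)&(z<.195)]
    if len(C): print(' coltop',len(C),((C.max(0)+C.min(0))/2).round(4),np.median(C[:,2]).round(4))
for f in ['w1','side0','top0']: hook(f)
E
```

```text
w1 base [503. 157.] [ 89.7 109.9] 80.8
 bar n 526 yaw -9.08 y@.465 0.1623
   0.444 6 ymid 0.1657 zmax 0.168 0.1634
   0.448 33 ymid 0.1651 zmax 0.169 0.1637
   0.452 30 ymid 0.1648 zmax 0.1683 0.1618
   0.456 24 ymid 0.1641 zmax 0.1632 0.1546
   0.46 30 ymid 0.1636 zmax 0.1583 0.154
   0.464 32 ymid 0.1631 zmax 0.1578 0.1538
   0.468 34 ymid 0.1625 zmax 0.1585 0.1534
   0.472 42 ymid 0.1614 zmax 0.1627 0.1556
   0.476 42 ymid 0.1611 zmax 0.1666 0.158
   0.48 32 ymid 0.1602 zmax 0.1681 0.1641
   0.484 32 ymid 0.1595 zmax 0.1672 0.164
   0.488 33 ymid 0.1589 zmax 0.1676 0.1633
   0.492 35 ymid 0.1583 zmax 0.1675 0.1635
   0.496 33 ymid 0.1576 zmax 0.1678 0.164
   0.5 35 ymid 0.1572 zmax 0.1678 0.1645
   0.504 30 ymid 0.1566 zmax 0.168 0.164
 coltop 242 [0.5222 0.1535 0.1875] 0.1883
side0 base [478.7 163.3] [ 92.7 163.1] 79.7
 bar n 312 yaw -9.72 y@.465 0.1663
   0.448 13 ymid 0.1685 zmax 0.1669 0.1603
   0.452 25 ymid 0.1683 zmax 0.1674 0.1553
   0.456 25 ymid 0.1682 zmax 0.1629 0.1497
   0.46 19 ymid 0.167 zmax 0.1566 0.1487
   0.464 18 ymid 0.1651 zmax 0.1553 0.149
   0.468 19 ymid 0
[... 500 characters left out ...]
 yaw -8.71 y@.465 0.1612
   0.448 10 ymid 0.1644 zmax 0.1707 0.1658
   0.452 10 ymid 0.1636 zmax 0.1695 0.1615
   0.456 10 ymid 0.163 zmax 0.1629 0.1557
   0.46 10 ymid 0.1618 zmax 0.1596 0.154
   0.464 10 ymid 0.1621 zmax 0.1589 0.1527
   0.468 8 ymid 0.1606 zmax 0.1589 0.1549
   0.472 10 ymid 0.1608 zmax 0.1602 0.1541
   0.476 10 ymid 0.1599 zmax 0.1674 0.1563
   0.48 8 ymid 0.1594 zmax 0.1691 0.1618
   0.484 13 ymid 0.1583 zmax 0.1676 0.1624
   0.488 10 ymid 0.1585 zmax 0.1683 0.1626
   0.492 9 ymid 0.1571 zmax 0.1672 0.1609
   0.496 10 ymid 0.157 zmax 0.1672 0.1627
   0.5 10 ymid 0.1558 zmax 0.1683 0.1637
   0.504 11 ymid 0.1548 zmax 0.1667 0.1617
 coltop 62 [0.5242 0.1514 0.1882] 0.1876
```

The dip of the bar is at about (0.4635, 0.1627). The bar's top there is at z≈0.158 (centre 0.154), and the yaw is -9.1°. Next I'll hover over the long gauge.

```bash
python3 - <<'E'
from h import *
go([.507,-.136,.30],200)
E
```

```text
tool [0.3866 0.1861 0.36  ] toolz yaw 171.45 x [-0. -0. -1.] shift cm [  6.    30.06 -16.69]
  spin rad -0.4982 for yaw 200 j6 -60.8  shift if spun first [ 6.   34.38 -0.3 ]
  spin rad 2.6433 for yaw 380 j6 -60.8  shift if spun first [  6.   -34.38   0.3 ]
```

move_arm(
  commands=[
    [[0,3,-1.6,0],[0,3,-1.7,0],[0,3,-1.7,0],[0,3,-1.7,0],[0,3,-1.7,0],[0,3,-1.7,0],[0,3,-1.7,0],[0,3,-1.7,0]],
  ],
)

```text
clock: 3.9
tool_pos: [0.4841, -0.073, 0.3601]
orientation: [-150.2, 90.0, 21.2]
force: [1.0, 0.2, 0.9]
opening: 0.0877
```

move_arm(
  commands=[
    [[3,3,-1.6,0],[3,3,-1.6,0],[0,0,0,-0.125],[0,0,0,-0.125],[0,0,0,-0.125],[0,0,0,-0.123],[0,0,0,0],[0,0,0,0]],
  ],
)

```text
clock: 4.7
tool_pos: [0.5063, -0.1357, 0.3]
orientation: [-28.2, 90.0, 171.4]
force: [0.0, 0.6, 0.1]
opening: 0.0878
```

```bash
python3 - <<'E'
from h import *
o=get_obs();print(o['clock'],o['joint_pos'].round(1))
go([.507,-.136,.25],200)
shot('wrist','w2')
def g(f):
    P=np.load(f'pics/{f}.npy').reshape(-1,3); z=P[:,2]
    for n,c,z0,z1 in [('long',(.507,-.136),.201,.216),('short',(.536,-.215),.171,.186)]:
        Q=P[(np.hypot(P[:,0]-c[0],P[:,1]-c[1])<.025)&(z>z0)&(z<z1)]
        if len(Q)>4:
            r=cv2.minAreaRect((Q[:,:2]*1000).astype(np.float32)); print(f,n,len(Q),np.round(r[0],1),np.round(r[1],1),round(r[2],1),np.median(Q[:,2]).round(4))
for f in ['w2','top0','side0']: g(f)
E
```

```text
4.7 [  6.5   3.3  -9.   -0.  -77.7  13.2]
tool [ 0.5063 -0.1357  0.3   ] toolz yaw -160.32 x [-0.  0. -1.] shift cm [ 5.    0.05 -0.05]
  spin rad -0.0055 for yaw 200 j6 13.2  shift if spun first [ 5.    0.05 -0.05]
  spin rad 3.1361 for yaw 380 j6 13.2  shift if spun first [ 5.   -0.05  0.05]
w2 long 447 [ 507.4 -136.8] [10.4 24. ] 22.1 0.2082
w2 short 459 [ 536.7 -216.6] [ 9.9 24.4] 19.7 0.1781
top0 long 84 [ 507.7 -136.5] [ 9.9 24. ] 18.7 0.2073
top0 short 77 [ 536.9 -216.3] [10.6 24.2] 21.2 0.1771
side0 long 49 [ 509.3 -134.3] [ 9.6 25.4] 23.1 0.2056
side0 short 40 [ 538.3 -213.1] [ 9.5 25. ] 17.2 0.1757
```

View pics/w2.png

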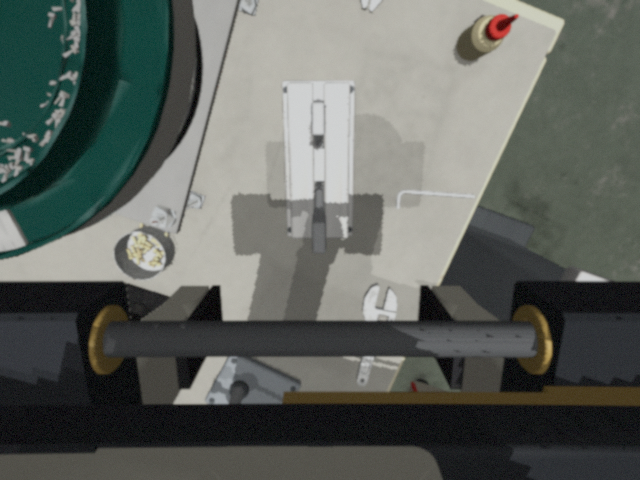

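The wrist view shows the long gauge centred between the fingers (320,220) and the short gauge at (319,120). I'll descend on the tab.

move_arm(
  commands=[
    [[3,0.14,-0.07,-0.007],[3,0,0,0],[3,0,0,0],[2.5,0,0,0],[1.5,0,0,0],[0.9,0,0,0],[0,0,0,0],[0,0,0,0]],
  ],
)

```text
clock: 5.55
tool_pos: [0.508, -0.1368, 0.1618]
orientation: [143.5, 89.9, -16.2]
force: [-0.5, 0.1, -0.0]
opening: 0.0876
```

move_arm(
  commands=[
    [[0,0,0,0],[0,0,0,0],[0,0,0,0],[0,0,0,0],[0,0,0,0],[0,0,0,0],[0,0,0,0],[0,0,0,0]],
  ],
  jaw=0,
)

```text
clock: 6.35
tool_pos: [0.5074, -0.1368, 0.161]
orientation: [-29.4, 90.0, 170.8]
force: [0.3, -0.4, -0.3]
opening: 0.0292
```

```bash
python3 -c "
from h import *
o=get_obs();print(o['clock'],o['opening'],o['force'],o['moment']);go([.507,-.136,.25],200)"
```

```text
6.35 0.029198270287421446 [ 0.34448337 -0.35103432 -0.26727517] [ 0.07874051 -0.01433803  0.0087733 ]
tool [ 0.5074 -0.1368  0.161 ] toolz yaw -159.78 x [-0.  0. -1.] shift cm [-8.9  -0.09  0.02]
  spin rad 0.0039 for yaw 200 j6 13.9  shift if spun first [-8.9  -0.09  0.02]
  spin rad -3.1377 for yaw 380 j6 13.9  shift if spun first [-8.9   0.09 -0.02]
```

move_arm(
  commands=[
    [[0,0,0,0],[0,0,0,0],[0,0,0,0],[0,0,0,0],[0,0,0,0],[0,0,0,0]],
  ],
)

```text
clock: 6.95
tool_pos: [0.5075, -0.1368, 0.1611]
orientation: [-171.9, 90.0, 28.3]
force: [-0.1, 0.9, -0.8]
opening: 0.0099
```

move_arm(
  commands=[
    [[-0.5,0,0,0],[-1,0,0,0],[-1,0,0,0],[-1,0,0,0],[-1.5,0,0,0],[-1.5,0,0,0],[0,0,0,0],[0,0,0,0]],
  ],
)

```text
clock: 7.75
tool_pos: [0.5075, -0.1366, 0.2263]
orientation: [-171.0, 89.9, 29.2]
force: [0.9, -0.1, -2.8]
opening: 0.0098
```

```bash
python3 -c "
from h import *
o=get_obs();print(o['clock'],o['opening'],o['force'],o['moment']);go([.507,-.136,.25],200)"
```

```text
7.75 0.009750894999625514 [ 0.9228845  -0.11873957 -2.8249335 ] [0.12726923 0.05556847 0.05595339]
tool [ 0.5075 -0.1366  0.2263] toolz yaw -159.79 x [ 0.001  0.    -1.   ] shift cm [-2.37 -0.08  0.02]
  spin rad 0.0037 for yaw 200 j6 13.9  shift if spun first [-2.37 -0.08  0.02]
  spin rad -3.1378 for yaw 380 j6 13.9  shift if spun first [-2.37  0.08 -0.02]
```

```bash
python3 -c "
from h import *
go([.400,.173,.245],170.9)"
```

```text
tool [ 0.5075 -0.1366  0.2263] toolz yaw -159.79 x [ 0.001  0.    -1.   ] shift cm [ -1.87 -32.77  -0.61]
  spin rad 0.5116 for yaw 170.9 j6 13.9  shift if spun first [ -1.87 -28.87  15.51]
  spin rad -2.63 for yaw 350.9 j6 13.9  shift if spun first [ -1.87  28.87 -15.51]
```

move_arm(
  commands=[
    [[-1,0,0,0],[-0.9,-1.5,0,0],[0,-3,0,0],[0,-3,0,0],[0,-3,0,0],[0,-3,0,0],[0,-3,0,0],[0,-3,0,0]],
  ],
)

```text
clock: 8.55
tool_pos: [0.4393, 0.0471, 0.2452]
orientation: [8.3, 90.0, -151.4]
force: [0.2, 0.3, -1.9]
opening: 0.01
```

move_arm(
  commands=[
    [[0,-3,-0.1,0],[0,-3,-0.1,0],[0,-3,-0.1,0],[0,-2.3,-0.1,0],[0,-1.5,-0.1,0],[0,0,0,0.09],[0,0,0,0.09],[0,0,0,0.09]],
  ],
)

```text
clock: 9.35
tool_pos: [0.4002, 0.1681, 0.2451]
orientation: [43.2, 90.0, -132.3]
force: [0.4, -0.0, -2.5]
opening: 0.0095
```

move_arm(
  commands=[
    [[0,0,0,0.09],[0,0,0,0.09],[0,0,0,0.06],[0,0,0,0],[0,0,0,0],[0,0,0,0]],
  ],
)

```text
clock: 9.95
tool_pos: [0.4005, 0.168, 0.2451]
orientation: [49.3, 90.0, -139.6]
force: [-0.1, 0.4, -2.2]
opening: 0.0097
```

```bash
python3 - <<'E'
from h import *
o=get_obs();print(o['clock'],o['opening'],o['force'])
go([.4141,.1706,.217],170.9)
shot('side','s3');shot('wrist','w3');shot('top','t3')
a=cv2.resize(cv2.imread('pics/s3.png')[180:380,240:400],None,fx=2.5,fy=2.5)
b=cv2.imread('pics/w3.png')[100:400,150:500]
o=np.zeros((500,750,3),np.uint8);o[:,:400]=a;o[:300,400:]=b;cv2.imwrite('pics/c.png',o)
E
```

```text
9.95 0.009677134549084341 [-0.05931356  0.35108711 -2.2341205 ]
tool [0.4005 0.168  0.2451] toolz yaw 171.09 x [-0. -0. -1.] shift cm [ 2.81 -0.47 -1.31]
  spin rad 0.0033 for yaw 170.9 j6 -57.9  shift if spun first [ 2.81 -0.47 -1.31]
  spin rad -3.1383 for yaw 350.9 j6 -57.9  shift if spun first [2.81 0.47 1.31]
```

View pics/c.png

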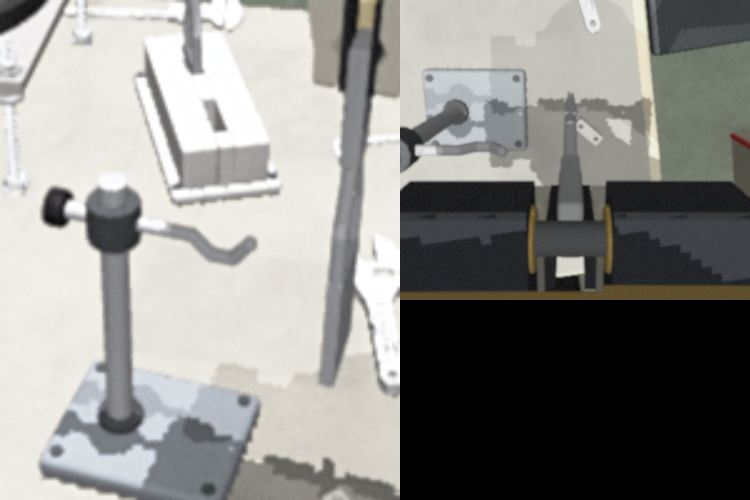

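The gauge hangs straight in the grip, robot-side of the hook (side view: lower end about (371,332) full-frame px, hook end about (340,278)). I'll check where the gauge sits relative to the bar in each cloud.

```bash
python3 - <<'E'
from h import *
for f in ['s3','w3','t3']:
    P=np.load(f'pics/{f}.npy').reshape(-1,3)
    Q=P[(abs(P[:,0]-.40)<.03)&(abs(P[:,1]-.168)<.04)&(P[:,2]>.06)&(P[:,2]<.30)]
    print(f,len(Q))
    for z in np.arange(.09,.26,.02):
        q=Q[abs(Q[:,2]-z)<.006]
        if len(q)>3: print('  z',z.round(2),len(q),'x',np.percentile(q[:,0],[3,97]).round(4),'y',np.percentile(q[:,1],[3,97]).round(4))
    if len(Q): print('  zmin',np.percentile(Q[:,2],1).round(4))
    H=P[(P[:,0]>.435)&(P[:,0]<.508)&(abs(P[:,1]-.162)<.025)&(P[:,2]>.135)&(P[:,2]<.19)]
    D=H[(H[:,0]>.458)&(H[:,0]<.469)]; print('  hook minx',H[:,0].min().round(4),'dip y',D[:,1].min().round(4),D[:,1].max().round(4),'z',np.percentile(D[:,2],90).round(4))
E
```

```text
s3 2189
  z 0.09 15 x [0.3965 0.4081] y [0.1577 0.1921]
  z 0.11 77 x [0.3956 0.4091] y [0.1525 0.1924]
  z 0.13 79 x [0.3956 0.4091] y [0.1517 0.1924]
  z 0.15 83 x [0.3954 0.4091] y [0.1522 0.1923]
  z 0.17 79 x [0.3959 0.4085] y [0.1521 0.192 ]
  z 0.19 83 x [0.3957 0.4084] y [0.1507 0.1917]
  z 0.21 87 x [0.3964 0.4077] y [0.1578 0.1861]
  z 0.23 77 x [0.3963 0.4078] y [0.1639 0.1817]
  z 0.25 92 x [0.396 0.408] y [0.163  0.1815]
  zmin 0.0974
  hook minx 0.4471 dip y 0.1621 0.1702 z 0.1561
w3 3575
  z 0.11 20 x [0.3933 0.4008] y [0.1448 0.1461]
  z 0.13 21 x [0.3934 0.4003] y [0.1448 0.1461]
  z 0.15 32 x [0.3931 0.4001] y [0.1448 0.147 ]
  z 0.17 44 x [0.3936 0.401 ] y [0.145  0.1481]
  z 0.19 71 x [0.3937 0.4007] y [0.1451 0.1494]
  z 0.21 180 x [0.3946 0.4023] y [0.1497 0.1562]
  z 0.23 75 x [0.3941 0.4031] y [0.1554 0.1583]
  z 0.25 164 x [0.3942 0.4035] y [0.1554 0.1582]
  zmin 0.1172
  hook minx 0.4452 dip y 0.1581 0.1672 z 0.1581
t3 89
  z 0.11 5 x [0.3944 0.3995] y [0.1441 0.1655]
  z 0.13 5 x [0.3939 0.4007] y [0.1437 0.1458]
  z 0.15 5 x [0.3935 0.4   ] y [0.1439 0.1467]
  z 0.17 5 x [0.3943 0.3995] y [0.1447 0.1462]
  z 0.19 9 x [0.3937 0.4008] y [0.1446 0.1481]
  z 0.21 20 x [0.3949 0.4019] y [0.1492 0.1565]
  zmin 0.0981
  hook minx 0.4543 dip y 0.1582 0.1586 z 0.1549
```

move_arm(
  commands=[
    [[1,-0.25,0,0],[1,-0.24,0,0],[0.8,0,0,0],[0,0,-1,0],[0,0,-1,0],[0,0,-1,0],[0,0,0,0],[0,0,0,0]],
  ],
)

```text
clock: 10.9
tool_pos: [0.4314, 0.168, 0.217]
orientation: [41.1, 90.0, -147.9]
force: [-0.1, -1.0, -2.2]
opening: 0.0098
```

move_arm(
  commands=[
    [[0,0,-0.6,0],[0,0,-0.6,0],[0,0,-0.6,0],[0,0,-0.6,0],[0,0,-0.5,0],[0,0,-0.35,0],[0,0,0,0],[0,0,0,0]],
  ],
)

```text
clock: 11.7
tool_pos: [0.4629, 0.163, 0.2169]
orientation: [32.1, 90.0, -156.9]
force: [-0.7, 0.4, -2.3]
opening: 0.0095
```

```bash
python3 - <<'E'
from h import *
o=get_obs();print(o['clock'],o['opening'],o['force'],o['moment'])
go([.463,.163,.185],170.9)
shot('side','s4');shot('wrist','w4')
a=cv2.resize(cv2.imread('pics/s4.png')[180:380,240:400],None,fx=2.5,fy=2.5)
b=cv2.imread('pics/w4.png')[100:400,150:500]
o=np.zeros((500,750,3),np.uint8);o[:,:400]=a;o[:300,400:]=b;cv2.imwrite('pics/d.png',o)
E
```

```text
11.7 0.009492971742767205 [-0.74000881  0.38977717 -2.31717776] [ 0.10187947 -0.03982086  0.0065686 ]
tool [0.4629 0.163  0.2169] toolz yaw 170.99 x [-0. -0. -1.] shift cm [ 3.19 -0.   -0.01]
  spin rad 0.0016 for yaw 170.9 j6 -51.4  shift if spun first [ 3.19 -0.   -0.01]
  spin rad -3.14 for yaw 350.9 j6 -51.4  shift if spun first [3.19 0.   0.01]
```

View pics/d.png

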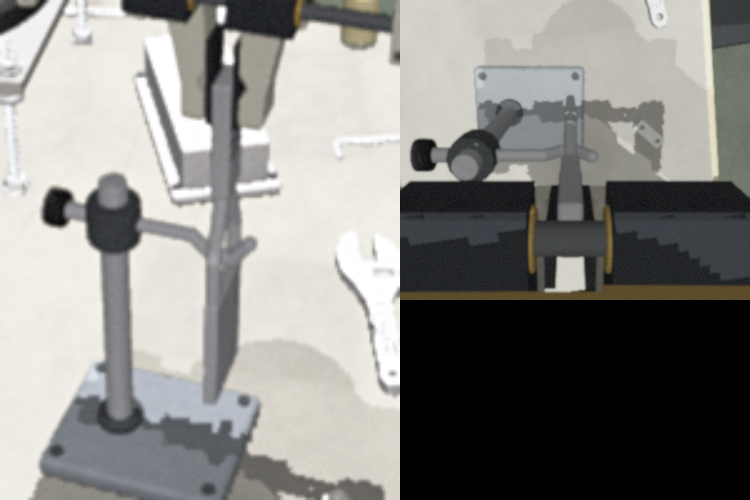

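The bar passes through the eye at the dip (side crop, about (222,252)). I'll lower towards contact.

move_arm(
  commands=[
    [[0.8,0,0,0],[0.8,0,0,0],[0.6,0,0,0],[0.3,0,0,0],[0.1,0,0,0],[0,0,0,0],[0,0,0,0]],
  ],
)

```text
clock: 12.5
tool_pos: [0.4632, 0.1632, 0.1913]
orientation: [-147.2, 90.0, 23.8]
force: [-0.3, -0.2, -2.7]
opening: 0.0096
```

move_arm(
  commands=[
    [[0.1,0,0,0],[0.1,0,0,0],[0,0,0,0]],
  ],
)

```text
clock: 12.8
tool_pos: [0.4629, 0.1631, 0.189]
orientation: [23.8, 90.0, -165.2]
force: [0.5, -0.3, -2.4]
opening: 0.0094
```

move_arm(
  commands=[
    [[0.1,0,0,0],[0,0,0,0]],
  ],
)

```text
clock: 13.0
tool_pos: [0.463, 0.1631, 0.1879]
orientation: [42.7, 90.0, -146.3]
force: [0.1, -0.9, -2.2]
opening: 0.01
```

move_arm(
  commands=[
    [[0.1,0,0,0],[0,0,0,0]],
  ],
)

```text
clock: 13.2
tool_pos: [0.4629, 0.1631, 0.1869]
orientation: [32.0, 90.0, -157.0]
force: [-0.3, 0.3, -2.5]
opening: 0.0093
```

move_arm(
  commands=[
    [[0.05,0,0,0],[0.05,0,0,0],[0,0,0,0]],
  ],
)

```text
clock: 13.5
tool_pos: [0.463, 0.1631, 0.186]
orientation: [53.6, 90.0, -135.4]
force: [-0.2, 0.5, -2.6]
opening: 0.0099
```

move_arm(
  commands=[
    [[0.05,0,0,0],[0,0,0,0]],
  ],
)

```text
clock: 13.7
tool_pos: [0.463, 0.1631, 0.1855]
orientation: [13.2, 90.0, -175.8]
force: [-0.7, -0.0, -1.6]
opening: 0.0099
```

move_arm(
  commands=[
    [[0.05,0,0,0],[0,0,0,0]],
  ],
)

```text
clock: 13.9
tool_pos: [0.463, 0.1631, 0.185]
orientation: [40.0, 90.0, -149.0]
force: [0.3, -0.6, -2.4]
opening: 0.0101
```

move_arm(
  commands=[
    [[0.05,0,0,0],[0,0,0,0]],
  ],
)

```text
clock: 14.1
tool_pos: [0.463, 0.1631, 0.1845]
orientation: [39.4, 90.0, -149.6]
force: [-0.3, -0.2, -3.0]
opening: 0.0097
```

move_arm(
  commands=[
    [[0.05,0,0,0],[0,0,0,0]],
  ],
)

```text
clock: 14.3
tool_pos: [0.463, 0.1631, 0.184]
orientation: [35.0, 90.0, -154.0]
force: [0.2, 0.2, -2.9]
opening: 0.0095
```

move_arm(
  commands=[
    [[0.05,0,0,0],[0,0,0,0]],
  ],
)

```text
clock: 14.5
tool_pos: [0.4631, 0.1631, 0.1836]
orientation: [-165.2, 90.0, 5.8]
force: [-0.2, 0.2, -2.5]
opening: 0.0097
```

move_arm(
  commands=[
    [[0.05,0,0,0],[0,0,0,0]],
  ],
)

```text
clock: 14.7
tool_pos: [0.4631, 0.1631, 0.1833]
orientation: [-162.6, 90.0, 8.4]
force: [-1.3, -0.3, 1.9]
opening: 0.0095
```

move_arm(
  commands=[
    [[0.05,0,0,0],[0,0,0,0]],
  ],
)

```text
clock: 14.9
tool_pos: [0.4633, 0.1632, 0.1831]
orientation: [-154.2, 90.0, 16.8]
force: [-2.4, 0.0, 5.6]
opening: 0.0096
```

move_arm(
  commands=[
    [[0.05,0,0,0],[0,0,0,0]],
  ],
)

```text
clock: 15.1
tool_pos: [0.4633, 0.1632, 0.1829]
orientation: [-153.2, 89.9, 17.8]
force: [-3.2, -0.4, 7.6]
opening: 0.0099
```

Contact: the hook now carries about 10 N (7.6 plus the 2.5 N weight). I'll hold that.

move_arm(
  commands=[
    [[0.02,0,0,0],[0,0,0,0],[0,0,0,0],[0,0,0,0]],
  ],
)

```text
clock: 15.5
tool_pos: [0.4634, 0.1632, 0.1828]
orientation: [-153.5, 89.9, 17.5]
force: [-4.1, -0.8, 9.2]
opening: 0.0098
```

move_arm(
  commands=[
    [[0,0,0,0],[0,0,0,0]],
  ],
)

```text
clock: 15.7
tool_pos: [0.4634, 0.1632, 0.1829]
orientation: [-154.1, 89.9, 16.9]
force: [-2.9, -0.5, 8.8]
opening: 0.0099
```

```bash
python3 - <<'E'
from h import *
o=get_obs();print(o['clock'],o['opening'],o['force'],o['moment'])
go([.463,.163,.185],170.9)
E
```

```text
15.7 0.009897432022387189 [-2.86131863 -0.48081997  8.75976067] [-0.27585124  1.35816381  0.05160498]
tool [0.4634 0.1632 0.1829] toolz yaw 171.02 x [ 0.001  0.    -1.   ] shift cm [-0.21  0.03  0.04]
  spin rad 0.0022 for yaw 170.9 j6 -51.4  shift if spun first [-0.21  0.03  0.03]
  spin rad -3.1394 for yaw 350.9 j6 -51.4  shift if spun first [-0.21 -0.03 -0.03]
```

move_arm(
  commands=[
    [[-0.05,0,0,0],[-0.05,0,0,0],[-0.03,0,0,0],[0,0,0,0],[0,0,0,0]],
  ],
)

```text
clock: 16.2
tool_pos: [0.4631, 0.1632, 0.1832]
orientation: [-154.9, 90.0, 16.1]
force: [-0.6, 0.0, 3.7]
opening: 0.0098
```

move_arm(
  commands=[
    [[0,0,0,0],[0,0,0,0],[0,0,0,0],[0,0,0,0],[0,0,0,0],[0,0,0,0],[0,0,0,0],[0,0,0,0]],
  ],
  jaw=3,
)

```text
clock: 17.0
tool_pos: [0.463, 0.1631, 0.1831]
orientation: [56.7, 90.0, -132.3]
force: [-0.2, 0.2, 0.3]
opening: 0.0303
```

```bash
python3 - <<'E'
from h import *
o=get_obs();print(o['clock'],o['opening'],o['force'],o['moment'])
shot('side','s5');shot('wrist','w5')
a=cv2.resize(cv2.imread('pics/s5.png')[180:380,240:400],None,fx=2.5,fy=2.5)
b=cv2.imread('pics/w5.png')[100:400,150:500]
o=np.zeros((500,750,3),np.uint8);o[:,:400]=a;o[:300,400:]=b;cv2.imwrite('pics/e.png',o)
E
```

```text
17.0 0.03030613513457337 [-0.18746737  0.24206404  0.34250014] [ 1.23565881e-01 -2.08594326e-03  1.13053176e-04]
```

View pics/e.png

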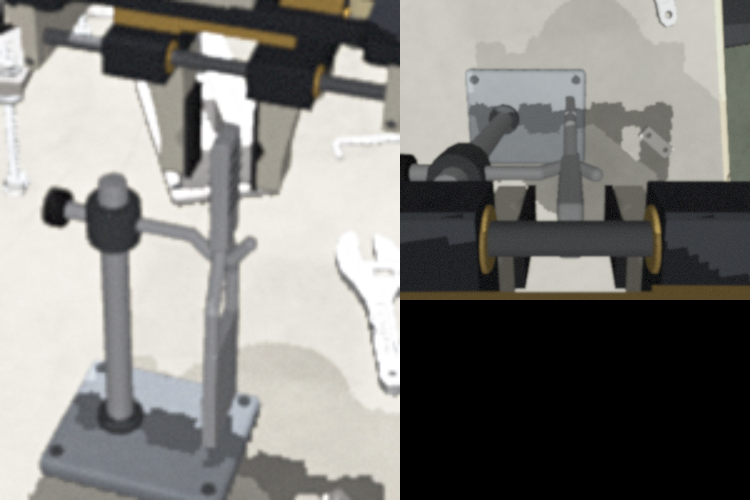

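The gauge hangs on its own, with its eye on the dip (side crop, about (222,250)) and the fingers clear on both sides. Withdrawing straight up.

move_arm(
  commands=[
    [[-0.8,0,0,0],[-1,0,0,0],[-1,0,0,0],[-1.5,0,0,0],[-2,0,0,0],[-2,0,0,0],[-2,0,0,0],[-2,0,0,0]],
  ],
)

```text
clock: 17.9
tool_pos: [0.463, 0.1631, 0.3081]
orientation: [-135.2, 89.9, 35.8]
force: [0.2, 0.8, 0.8]
opening: 0.03
```

move_arm(
  commands=[
    [[-2,0,0,0],[-1,0,0,0],[0,0,0,0],[0,0,0,0],[0,0,0,0],[0,0,0,0],[0,0,0,0],[0,0,0,0]],
  ],
)

```text
clock: 18.7
tool_pos: [0.4629, 0.1631, 0.3358]
orientation: [48.4, 90.0, -140.6]
force: [-0.2, 0.0, -0.0]
opening: 0.0296
```

```bash
python3 - <<'E'
from h import *
def m(f):
    im,d,P,c,T=shot('side',f); P=P.reshape(-1,3)
    Q=P[(abs(P[:,0]-.465)<.02)&(abs(P[:,1]-.165)<.04)&(P[:,2]>.03)&(P[:,2]<.23)]
    for a,b in [(.04,.08),(.18,.215)]:
        q=Q[(Q[:,2]>a)&(Q[:,2]<b)]; print(f,a,len(q),np.median(q,axis=0).round(4),q.max(0).round(4))
m('s6'); m('s7'); o=get_obs(); print(o['clock'],o['force'],o['tool_pos'])
S=np.load('pics/s7.npy').reshape(-1,3); q=S[(np.hypot(S[:,0]-.5367,S[:,1]+.2166)<.03)&(S[:,2]>.171)&(S[:,2]<.186)]
print('short top',cv2.minAreaRect((q[:,:2]*1000).astype(np.float32)))
cv2.imwrite('pics/f.png',cv2.resize(cv2.imread('pics/s7.png')[130:380,230:410],None,fx=2.4,fy=2.4))
E
```

```text
s6 0.04 280 [0.4631 0.1803 0.06  ] [0.471  0.189  0.0799]
s6 0.18 269 [0.4635 0.1747 0.1979] [0.4716 0.1786 0.2149]
s7 0.04 275 [0.4631 0.1791 0.0604] [0.4713 0.1881 0.0792]
s7 0.18 273 [0.4634 0.1746 0.1973] [0.4716 0.1781 0.2149]
18.8 [ 1.3715172  -0.20307398  0.76036226] [0.46298401 0.16308941 0.33599   ]
short top ((538.5709838867188, -214.01483154296875), (9.093940734863281, 22.568126678466797), 22.05721664428711)
```

View pics/f.png

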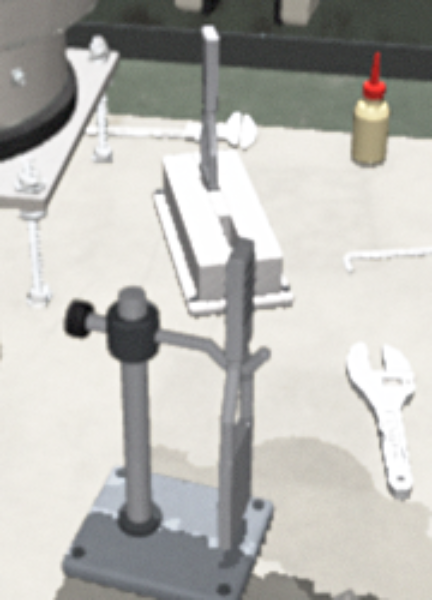

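The gauge hangs upright and still on the hook (eye about (237,365) in the crop), and the short gauge stands in its slot (210,110). I'm handing in.

```bash
python3 -c "
from h import *
print(close_job())"
```

```text
the job is handed in; nothing more can be done
None
```

The long gauge is hanging by its eye in the dip of the hook, released, and the job is handed in at about 19 s. No verdict was reported.

- **Tug:** I gripped the gauge by its tab and drew it straight up out of the rack. I then passed its eye over the hook end and lowered it until it bore on the bar. I pulled down with about 10–12 N on the hook, weight included, for about 0.6 s. I then eased off, opened the jaws partway and withdrew straight up.
- **Hanging:** The last two side pictures show the gauge upright. Its tab and blade agree within about 0.5 mm in x and stayed put between frames.
- **Short gauge:** It is still in its slot, within about 1 mm of its first side-camera reading.
- **Robot:** The arm is clear of everything, with the fingertips about 12 cm above the top of the gauge.

Two readings disagreed slightly. The side camera reads 2–4 mm off the wrist camera in x and y, and I relied mainly on the wrist camera. Contact came about 1.5 mm lower than the depth estimate, and the tug showed 3–4 N sideways. That fell to under 1 N once I eased off, so I took it as friction.

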